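Seat the cover plugs of a bench slat in order

ROBOT

A 6-joint arm with a two-finger parallel gripper is mounted at the origin on the work surface. World frame = base frame: x ahead of the robot, y to its left, z up, the work surface at z = 0. Lengths are in m, angles in rad, forces in N, time in s.
With the tool pointing down it reaches from about 0.35 to 0.85 m from the base axis. Payload 8.1 kg.
Tool frame: the origin (TCP) lies between the finger pads; the fingertips stand 25 mm ahead of it and the grasp point (between the pads) lies 6 mm ahead of it; z points along the fingers, y is the line along which they close (so a half turn about z gives the same grasp; the last joint's range is limited). The gripper opens to 93 mm and grips with 3 to 60 N. Pads are 15 mm wide; open, the fingers measure 128 mm over their backs; the gripper's body (75 mm by 188 mm) begins 65 mm behind the grasp point.
Start: joints at [-1.202, 0.13, 1.488, -0, 1.523, -0.085], TCP at [0.263, -0.539, 0.244] pointing down, gripper open.
Joint ranges: [-2.96, 2.96], [-0.89, 2.26], [0.02, 2.5], [-1.34, 4.48], [0, 2.73], [-2.66, 2.66]. Speed limits (rad/s): [2.39, 2.39, 2.79, 3.14, 3.14, 3.14].

INTERFACE

Orientations are given as a rotation vector (axis times angle).
In Python, from plant import robot gives the robot as it stands.
- The arm moves only by the tool arm_command, never from a script. Its argument "increments" is text: rows parted by semicolons, each of 5 numbers parted by spaces: the closure, from 0 (fully open) to 1 (shut), then the shift along the tool's x, y, z in mm, then the turn about the tool's z in rad. A call has 1 to 5 rows; each row is the pose to reach, as a shift and turn from the pose commanded when the call began, along the tool's axes at that moment; what a row does not reach only later rows make up. A row lasts 1/10 s, in which the tool goes at most 50 mm and 8.59 degrees, less where a joint would pass 70% of its speed; a pose out of reach is approached as far as the arm can. A call with a gripper value outside its range is refused whole. The fingers move at their own pace and stop on an object; "grip_force" is the grip in N (left out, the last holds). Time passes only in rows, so rows that repeat a pose let the fingers close. It gives the time, the measured TCP pose, the force, the opening and the grip force at its end, in the units of the state.
- robot.read_state(): the state, without advancing time (a new reading comes with each control period).
- robot.read_camera(name): name is "side" or "top" or "wrist"; returns the picture (480x640x3 uint8, blue, green, red); there is no depth.
- robot.camera_model(name): a dict with "fx", "fy", "cx", "cy" (pixels), "D" ([k1, k2, p1, p2, k3] as OpenCV has them; the pictures are not rectified), "eye" and "rotation" of the camera in the world. Camera axes: x right, y down, z forward; pixel columns grow to the right and rows downward; lengths in m; the calibration is good to about 2 mm. A picture is of the moment at which its call begins: read the wrist's pose just before it. camera_model takes no time and is no camera call; for the wrist camera it gives the pose at the moment of the call.
- robot.close_job(): hands the job in; it is judged then, once.
The state is a dict: "t": time; "q": joint angles; "dq": joint speeds; "joint_torque": joint torques, N m; "tool_pos": TCP position; "orientation": TCP orientation; "force": force on the tool from outside, world axes, zero at the start; "wrist_torque": the same for the moment, N m; "opening": finger opening in m; "gripper_force": force on a finger pad.
Only numpy, scipy, OpenCV 4.12 (cv2) and the standard library are available. Lean on these libraries where they do the work, as an engineer would, in place of code of your own. Each camera call takes 0.05 s, during which the arm holds its last target. There are 200 camera calls.

TASK

Three round wooden cover plugs stand proud of the pine bench slat: with a fingertip, gently press the large one fully home, then the medium one, then the small one, so that each one is down on the wood. Only press them, never pinch or pull them, and leave the square plug standing as it is, since its bolt is not in yet. Do not disturb the flask, hammer, offcut or drill.

Things in the scene. Friction and masses are not known exactly. Their poses are not given: they have to be found in the camera images.
- slat: pale pine bench slat, 150 x 460 x 30 mm, long side along its own y, screwed down on two bearers so that it cannot move; its flat top is 50 mm above the table. Origin: on the table under the slat's centre. Four dark wooden cover plugs stand in a row in its top, about 90 mm apart along its y, in any order
- large (a joint): how far the large round plug is pushed down, in m: 0 = underside of its rubber washer 9 mm above the slat, 0.009 = fully home, washer seated on the slat (hard stop). Starts between 0 and 0.003, grows as it goes down. Tight fit: takes about 4 N to move, no spring, stays where it is left; press to about 8 N to seat it, over 25 N is too hard. Negative = drawn up out of its hole
- large_top (a point): centre of the flat top of the large round plug: round head 54 mm across, flat top 48 mm across. Head 6 mm thick on a 4 mm soft rubber washer that gives 1 mm per 3 N (4 mm at most) and springs back. Unpressed, this point is 69 mm above the table (19 mm above the slat) at joint value 0, 60 mm (10 mm) when home; lower by the squeeze while pressed. z is up
- medium (a joint): how far the medium round plug is pushed down, in m: 0 = underside of its rubber washer 9 mm above the slat, 0.009 = fully home, washer seated on the slat (hard stop). Starts between 0 and 0.003, grows as it goes down. Tight fit: takes about 4 N to move, no spring, stays where it is left; press to about 8 N to seat it, over 25 N is too hard. Negative = drawn up out of its hole
- medium_top (a point): centre of the flat top of the medium round plug: round head 34 mm across, flat top 28 mm across. Head 6 mm thick on a 4 mm soft rubber washer that gives 1 mm per 3 N (4 mm at most) and springs back. Unpressed, this point is 69 mm above the table (19 mm above the slat) at joint value 0, 60 mm (10 mm) when home; lower by the squeeze while pressed. z is up
- small (a joint): how far the small round plug is pushed down, in m: 0 = underside of its rubber washer 9 mm above the slat, 0.009 = fully home, washer seated on the slat (hard stop). Starts between 0 and 0.003, grows as it goes down. Tight fit: takes about 4 N to move, no spring, stays where it is left; press to about 8 N to seat it, over 25 N is too hard. Negative = drawn up out of its hole
- small_top (a point): centre of the flat top of the small round plug: round head 22 mm across, flat top 16 mm across. Head 6 mm thick on a 4 mm soft rubber washer that gives 1 mm per 3 N (4 mm at most) and springs back. Unpressed, this point is 69 mm above the table (19 mm above the slat) at joint value 0, 60 mm (10 mm) when home; lower by the squeeze while pressed. z is up
- square (a joint): how far the square plug is pushed down, in m: 0 = underside of its rubber washer 9 mm above the slat, 0.009 = fully home, washer seated on the slat (hard stop). Starts between 0 and 0.003, grows as it goes down. Tight fit: takes about 4 N to move, no spring, stays where it is left; press to about 8 N to seat it, over 25 N is too hard. Negative = drawn up out of its hole
- square_top (a point): centre of the flat top of the square plug: square head 36 x 36 mm, flat top 30 x 30 mm; to be left alone. Head 6 mm thick on a 4 mm soft rubber washer that gives 1 mm per 3 N (4 mm at most) and springs back. Unpressed, this point is 69 mm above the table (19 mm above the slat) at joint value 0, 60 mm (10 mm) when home; lower by the squeeze while pressed. z is up
- flask: brass-coloured metal drinking flask, 72 mm across, 200 mm tall, loose, standing to the left of the slat; origin at the centre of its underside. Bystander
- hammer: hammer lying on the table to the right of the slat, loose, about 300 mm long, its handle to its own -x; origin on its underside. Bystander
- offcut: pine offcut 160 x 45 x 30 mm (x, y, z), loose, lying on the table beyond the slat; origin at the centre of its underside. Bystander
- drill: blue cordless drill lying on its side, loose, 60 mm high, its chuck to its own +x; origin on the table under the middle of its barrel. Bystander

How it is judged:
By the outcome, as a careful person would: the job done as asked, in the order asked, and still so for the second after the job is handed in, with the robot touching nothing.
It also fails if it takes over 45 s, if anything falls off the work surface, if the arm or the gripper's body presses on something with over 40 N, if the wrist force passes 120 N, or if a joint passes its speed limit or range.

## Working session

There is one attempt and no reset: what is moved stays moved. The work goes in short steps, Python scripts to look and compute and a tool call to move; the robot and the scene stay as the last step left them, time stands still between calls to the robot, and variables do not carry over. Pictures are saved under pics/ and viewed, at most 10 in all, crops included, and the job is handed in when it is done.

Besides the shell and the picture viewer there is one more tool, called after "Call:" as name(argument=value, ...) on one line, values as JSON. arm_command: Moves the arm, as the interface text tells. Its arguments: {"type":"object","properties":{"increments":{"type":"string"},"grip_force":{"type":"number"}},"required":["increments"]}

```bash
mkdir -p pics; cat > h.py <<'E'
import numpy as np, cv2
from plant import robot
def ray(m,u,v):
    K=np.array([[m["fx"],0,m["cx"]],[0,m["fy"],m["cy"]],[0,0,1.]])
    p=cv2.undistortPoints(np.array([[[u,v]]],float),K,np.array(m["D"],float))[0,0]
    R=np.array(m["rotation"],float)
    if R.shape!=(3,3): R=cv2.Rodrigues(R)[0]
    return np.array(m["eye"],float),R@np.array([p[0],p[1],1.])
def onz(m,u,v,z):
    e,d=ray(m,u,v); return e+d*(z-e[2])/d[2]
E
python3 - <<'E'
from h import *
for n in("top","side"):
    cv2.imwrite(f"pics/{n}0.png",robot.read_camera(n)); m=robot.camera_model(n); print(n,m)
print(robot.read_state())
E
```

```text
top {'fx': 496.58668603807706, 'fy': 496.58668603807706, 'cx': 330.20044275986686, 'cy': 238.9108028103333, 'D': array([0.0226757, 0.       , 0.       , 0.       , 0.       ]), 'eye': array([0.464816  , 0.00343376, 1.22483963]), 'rotation': array([-2.20730781,  2.16988057, -0.07404932])}
side {'fx': 452.2622631366725, 'fy': 452.2622631366725, 'cx': 312.56240629240403, 'cy': 233.06460379312495, 'D': array([-0.09971571,  0.        ,  0.        ,  0.        ,  0.        ]), 'eye': array([0.32605752, 0.87090835, 0.61642566]), 'rotation': array([-0.3029552 ,  2.61319066, -1.46848207])}
{'t': 0.1, 'q': array([-1.20240662e+00,  1.31107484e-01,  1.48915444e+00,  6.92672609e-06,
        1.52296584e+00, -8.54000134e-02]), 'dq': array([ 0.0003543 , -0.00195608, -0.00239259, -0.00022893, -0.00118772,
        0.00051263]), 'joint_torque': array([ 1.07946613e-03, -5.61342859e+01, -4.93093622e+01,  7.70912133e-02,
        2.90891191e-02, -4.54788267e-05]), 'tool_pos': array([ 0.26288259, -0.53883809,  0.242688  ]), 'orientation': array([-3.05949425e+00, -7.06345990e-01,  3.51267833e-04]), 'force': array([-0.51645041, -0.61775778, -0.80871862]), 'wrist_torque': array([-0.02226823,  0.01382743,  0.00457551]), 'gripper_force': 0.0, 'opening': 0.09273802223592488}
```

View pics/top0.png

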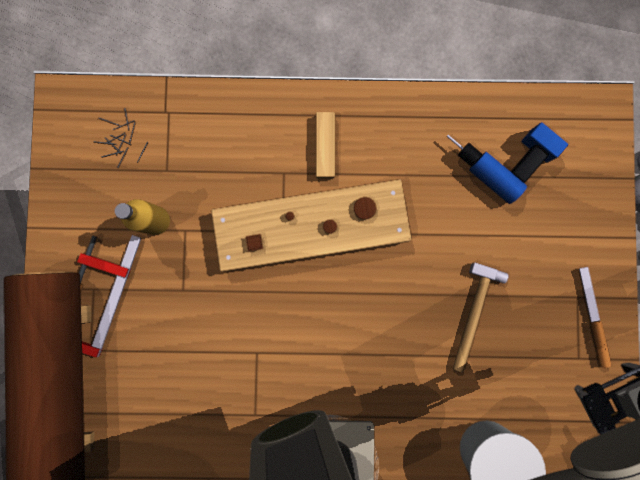

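View pics/side0.png

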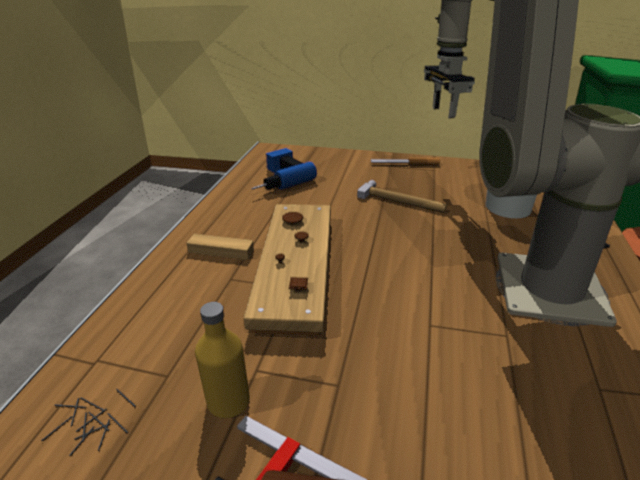

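The top view shows the large plug at (364,209), medium at (329,227), small at (289,216) and square at (254,242). The flask is near (140,215), and the side view agrees. Next I'll measure their positions.

```bash
cat > meas.py <<'E'
from h import *
def plugs(n,boxes,save=None):
    im=robot.read_camera(n); m=robot.camera_model(n)
    hsv=cv2.cvtColor(im,cv2.COLOR_BGR2HSV); out={}
    # dark wooden
    mask=((im[:,:,2]<125)&(im[:,:,1]<70)).astype(np.uint8)
    for k,(x,y,r) in boxes.items():
        w=np.zeros_like(mask); w[y-r:y+r,x-r:x+r]=mask[y-r:y+r,x-r:x+r]
        c,_=cv2.findContours(w,0,1)
        if not c: print(k,None); continue
        c=max(c,key=cv2.contourArea); (u,v),s,a=cv2.minAreaRect(c)
        mo=cv2.moments(c); u,v=mo["m10"]/mo["m00"],mo["m01"]/mo["m00"]
        out[k]=(u,v,s,cv2.boundingRect(c),onz(m,u,v,.064))
    return out,im,mask,m
E
python3 - <<'E'
from meas import *
T=dict(large=(364,209,18),medium=(329,227,14),small=(289,216,10),square=(254,242,14))
S=dict(large=(292,218,14),medium=(301,237,11),small=(280,259,10),square=(299,284,14))
rs={}
for n,b in(("top",T),("side",S)):
    o,im,mk,m=plugs(n,b); rs[n]=(o,m)
    for k,(u,v,s,r,p) in o.items(): print(n,k,round(u,1),round(v,1),np.round(s,1),r,np.round(p,4))
    if n=="top":
        a=cv2.resize(im[170:280,200:420],None,fx=3,fy=3,interpolation=2); q=cv2.resize(mk[170:280,200:420]*255,None,fx=3,fy=3,interpolation=0)
        cv2.imwrite("pics/c1.png",np.vstack([a,cv2.cvtColor(q,8)])[:600])
m=rs["top"][1]
print("corners",[np.round(onz(m,u,v,.05),3) for u,v in((213,210),(402,181),(410,240),(221,271))])
print("flask",onz(m,125,211,.2),"off",onz(m,325,145,.03))
for k in T:
    A=np.zeros((3,3));b=np.zeros(3)
    for n in rs:
        o,mm=rs[n];e,d=ray(mm,*o[k][:2]);d/=np.linalg.norm(d);P=np.eye(3)-np.outer(d,d);A+=P;b+=P@e
    print(k,np.round(np.linalg.solve(A,b),4))
E
```

```text
top large 364.0 208.5 [21.2 22.5] (353, 197, 23, 24) [ 0.6144 -0.076   0.064 ]
top medium 329.1 226.5 [12.6 13.7] (322, 220, 15, 15) [0.5706 0.0053 0.064 ]
top small 289.0 216.0 [7.2 8. ] (285, 212, 9, 9) [0.5938 0.0998 0.064 ]
top square 253.5 242.8 [15.6 15.5] (246, 235, 17, 17) [0.5293 0.1813 0.064 ]
side large 292.8 219.7 [16.  19.8] (283, 212, 21, 17) [ 0.6118 -0.0641  0.064 ]
side medium 301.3 238.4 [14. 12.] (295, 232, 13, 15) [0.5686 0.0164 0.064 ]
side small 279.9 258.5 [10.  7.] (276, 254, 8, 11) [0.5926 0.1058 0.064 ]
side square 298.7 285.8 [19. 19.] (289, 278, 20, 20) [0.528  0.1891 0.064 ]
corners [array([0.606, 0.282, 0.05 ]), array([ 0.684, -0.167,  0.05 ]), array([ 0.543, -0.187,  0.05 ]), array([0.462, 0.258, 0.05 ])]
flask [0.58302857 0.4271459  0.2       ] off [0.77313244 0.01869822 0.03      ]
large [ 0.6155 -0.0765  0.0567]
medium [0.5715 0.0054 0.0569]
small [0.5944 0.1002 0.06  ]
square [0.5298 0.1822 0.0584]
```

View pics/c1.png

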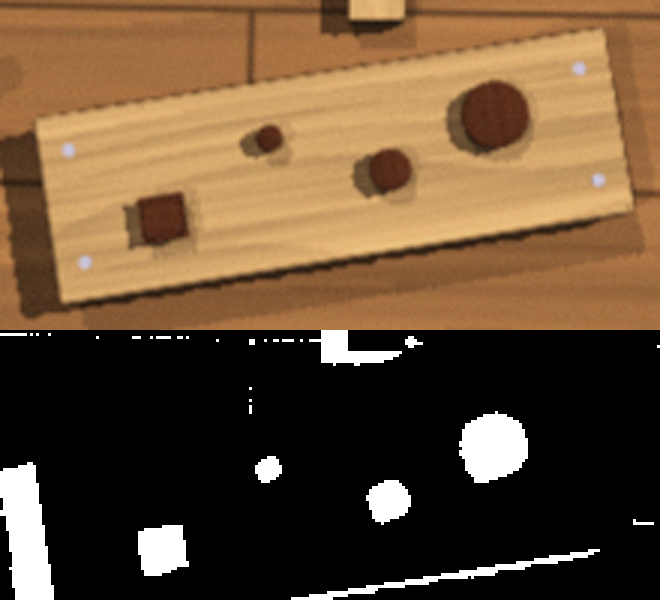

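The mask is clean. The plug positions are large (0.615,-0.077), medium (0.571,0.005) and small (0.594,0.100). I'll convert these to tool-axis shifts.

```bash
cat > go.py <<'E'
from h import *
import sys
s=robot.read_state(); R=cv2.Rodrigues(np.array(s["orientation"]))[0]; p=np.array(s["tool_pos"])
print("t",s["t"],"pos",p.round(4),"F",s["force"].round(2),"op",s["opening"],"\n",R.round(3))
P=dict(large=(.615,-.0765),medium=(.571,.0053),small=(.594,.100))
for k,q in P.items():
    t=np.array([*q,.110+.0]); print(k,"to TCP z .110:",(R.T@(t-p)*1e3).round(1))
E
python3 go.py
```

```text
t 0.2 pos [ 0.2629 -0.539   0.243 ] F [-0.07  0.05  0.53] op 0.0927695930428165 
 [[ 0.899  0.438 -0.   ]
 [ 0.438 -0.899  0.001]
 [ 0.    -0.001 -1.   ]]
large to TCP z .110: [ 519.2 -261.2  133.3]
medium to TCP z .110: [ 515.5 -354.   133.5]
small to TCP z .110: [ 577.7 -429.   133.5]
```

Call:
arm_command(increments="1 42 -21 0 0; 1 84 -42 0 0; 1 126 -63 0 0; 1 168 -84 0 0; 1 210 -106 0 0", grip_force=10)

```text
t: 0.7
tool_pos: [0.4061, -0.3503, 0.2435]
orientation: [-3.061, -0.706, -0.0]
force: [0.8, -0.2, -0.2]
opening: 0.0572
gripper_force: 0.0
```

Call:
arm_command(increments="1 42 -21 0 0; 1 84 -42 0 0; 1 126 -63 0 0; 1 168 -84 0 0; 1 210 -106 0 0")

```text
t: 1.2
tool_pos: [0.5484, -0.1629, 0.2436]
orientation: [3.061, 0.707, 0.0]
force: [-0.2, -0.0, -0.3]
opening: 0.0172
gripper_force: 0.0
```

```bash
python3 go.py
```

```text
t 1.2 pos [ 0.5484 -0.1629  0.2436] F [-0.17 -0.04 -0.29] op 0.01717132642342549 
 [[ 0.899  0.438  0.   ]
 [ 0.438 -0.899 -0.   ]
 [-0.     0.    -1.   ]]
large to TCP z .110: [ 97.7 -48.5 133.6]
medium to TCP z .110: [  94.  -141.3  133.6]
small to TCP z .110: [ 156.2 -216.3  133.6]
```

Call:
arm_command(increments="1 45 -22 0 0; 1 99 -49 0 0; 1 99 -49 20 0; 1 99 -49 60 0; 1 99 -49 60 0")

```text
t: 1.7
tool_pos: [0.6116, -0.0756, 0.177]
orientation: [-3.056, -0.708, 0.015]
force: [-1.0, 0.5, -1.0]
opening: 0.0008
gripper_force: 0.0
```

```bash
python3 go.py; python3 - <<'E'
from h import *
m=robot.camera_model("wrist"); cv2.imwrite("pics/w1.png",robot.read_camera("wrist")); print(m)
E
```

```text
t 1.7 pos [ 0.6116 -0.0756  0.177 ] F [-1.03  0.48 -1.04] op 0.0008196359622161941 
 [[ 0.898  0.44  -0.011]
 [ 0.44  -0.898  0.002]
 [-0.009 -0.007 -1.   ]]
large to TCP z .110: [ 3.2  2.7 66.9]
medium to TCP z .110: [ -0.3 -90.1  67.5]
small to TCP z .110: [  61.9 -165.1   67.5]
{'fx': 344.2077446040243, 'fy': 344.2077446040243, 'cx': 320.02677527564816, 'cy': 244.50269049554873, 'D': array([-0.06671488,  0.        ,  0.        ,  0.        ,  0.        ]), 'eye': array([ 0.68718773, -0.04032786,  0.31642183]), 'rotation': array([ 2.43798098, -1.52000576, -0.24441419])}
```

View pics/w1.png

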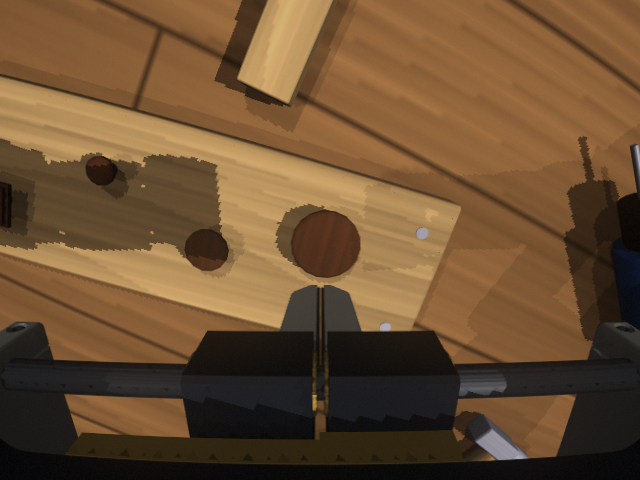

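The wrist view shows the large plug at (326,244), medium at (207,250) and small at (101,171). The closed fingertips are at about (321,286).

Call:
arm_command(increments="1 0 0 0 0; 1 0 0 0 0; 1 0 0 0 0")

```text
t: 2.05
tool_pos: [0.6161, -0.0779, 0.186]
orientation: [3.06, 0.705, 0.005]
force: [-0.2, -0.1, 0.1]
opening: 0.0004
gripper_force: 0.0
```

```bash
python3 go.py; python3 - <<'E'
from h import *
m=robot.camera_model("wrist"); im=robot.read_camera("wrist")
hsv=cv2.cvtColor(im,cv2.COLOR_BGR2HSV)
for k,(x,y,r) in dict(large=(326,244,42),medium=(207,250,28),small=(101,171,22)).items():
    mk=np.zeros(im.shape[:2],np.uint8)
    ratio=im[:,:,1].astype(float)/(im[:,:,2]+1)
    mk[y-r:y+r,x-r:x+r]=((ratio<.62)&(im[:,:,2]<130))[y-r:y+r,x-r:x+r]
    c=max(cv2.findContours(mk,0,1)[0],key=cv2.contourArea)
    (u,v),s,a=cv2.fitEllipse(cv2.convexHull(c)); print(k,round(u,1),round(v,1),np.round(s,1),onz(m,u,v,.065).round(4))
E
```

```text
t 2.05 pos [ 0.6161 -0.0779  0.186 ] F [-0.24 -0.14  0.07] op 0.0004058045414794822 
 [[ 0.899  0.438  0.003]
 [ 0.438 -0.899 -0.001]
 [ 0.003  0.002 -1.   ]]
large to TCP z .110: [-0.6 -1.9 76. ]
medium to TCP z .110: [ -4.3 -94.7  75.8]
small to TCP z .110: [  57.8 -169.8   75.8]
large 319.0 245.6 [63.5 65.3] [ 0.6168 -0.0776  0.065 ]
medium 203.4 260.2 [20.3 39.9] [0.5646 0.0014 0.065 ]
small 101.6 175.3 [26.2 29.5] [0.5946 0.0978 0.065 ]
```

Call:
arm_command(increments="1 0 0 25 0; 1 0 0 50 0; 1 0 0 65 0; 1 0 0 72 0; 1 0 0 75 0")

```text
t: 2.6
tool_pos: [0.615, -0.0772, 0.1084]
orientation: [-3.061, -0.707, 0.001]
force: [-0.2, 0.5, 0.3]
opening: 0.0005
gripper_force: 0.0
```

Call:
arm_command(increments="1 0 0 2 0; 1 0 0 4 0; 1 0 0 6 0; 1 0 0 8 0; 1 0 0 9 0")

```text
t: 3.1
tool_pos: [0.6152, -0.0772, 0.0997]
orientation: [3.061, 0.707, 0.0]
force: [1.4, -1.0, 0.2]
opening: 0.0002
gripper_force: 0.0
```

Call:
arm_command(increments="1 0 0 1 0; 1 0 0 2 0; 1 0 0 3.5 0; 1 0 0 5 0; 1 0 0 6.5 0")

```text
t: 3.6
tool_pos: [0.6151, -0.0772, 0.093]
orientation: [-3.061, -0.707, 0.0]
force: [-0.2, 0.3, 0.1]
opening: 0.0008
gripper_force: 0.0
```

Call:
arm_command(increments="1 0 0 1 0; 1 0 0 2 0; 1 0 0 3 0; 1 0 0 4 0; 1 0 0 5 0")

```text
t: 4.1
tool_pos: [0.6152, -0.0772, 0.0883]
orientation: [3.061, 0.707, 0.0]
force: [-2.5, -0.1, 2.9]
opening: 0.0008
gripper_force: 1.9
```

Call:
arm_command(increments="1 0 0 1 0; 1 0 0 2 0; 1 0 0 3 0; 1 0 0 4 0; 1 0 0 4 0")

```text
t: 4.6
tool_pos: [0.6151, -0.0772, 0.084]
orientation: [3.061, 0.707, 0.0]
force: [-1.0, 0.6, 3.9]
opening: 0.0003
gripper_force: 1.9
```

Call:
arm_command(increments="1 0 0 1 0; 1 0 0 1.5 0; 1 0 0 1.5 0")

```text
t: 4.9
tool_pos: [0.6152, -0.0772, 0.083]
orientation: [3.061, 0.707, 0.0]
force: [-4.6, 0.6, 6.6]
opening: 0.0006
gripper_force: 3.4
```

Call:
arm_command(increments="1 0 0 0.5 0; 1 0 0 0.5 0")

```text
t: 5.1
tool_pos: [0.6152, -0.0772, 0.0826]
orientation: [3.061, 0.707, 0.0]
force: [-3.2, 0.4, 8.6]
opening: 0.0004
gripper_force: 3.9
```

Call:
arm_command(increments="1 0 0 0.5 0; 1 0 0 1 0; 1 0 0 1 0")

```text
t: 5.4
tool_pos: [0.6152, -0.0772, 0.0819]
orientation: [3.061, 0.707, 0.0]
force: [-5.1, 0.4, 9.3]
opening: 0.0007
gripper_force: 5.0
```

Call:
arm_command(increments="1 0 0 -4 0; 1 0 0 -20 0; 1 0 0 -35 0; 1 -1 -35 -35 0; 1 -3 -75 -35 0")

```text
t: 5.9
tool_pos: [0.5808, -0.0115, 0.1185]
orientation: [3.061, 0.703, 0.006]
force: [-0.3, 0.9, 0.2]
opening: 0.0003
gripper_force: 0.0
```

Call:
arm_command(increments="1 0 -14 0 0; 1 0 -18 0 0; 1 0 -18 0 0; 1 0 -18 0 0")

```text
t: 6.3
tool_pos: [0.5724, 0.0042, 0.1166]
orientation: [3.061, 0.706, 0.001]
force: [-0.6, -0.3, 0.0]
opening: 0.0004
gripper_force: 0.0
```

```bash
python3 go.py; python3 - <<'E'
from h import *
m=robot.camera_model("wrist"); im=robot.read_camera("wrist");cv2.imwrite("pics/w2.png",im)
np.save("w2.npy",np.r_[m["eye"],np.ravel(m["rotation"])])
E
```

```text
t 6.3 pos [0.5724 0.0042 0.1166] F [-0.56 -0.34  0.04] op 0.00044049073238767533 
 [[ 0.899  0.438  0.001]
 [ 0.438 -0.899 -0.001]
 [ 0.001  0.001 -1.   ]]
large to TCP z .110: [ 3.  91.2  6.7]
medium to TCP z .110: [-0.8 -1.6  6.6]
small to TCP z .110: [ 61.4 -76.7   6.6]
```

View pics/w2.png

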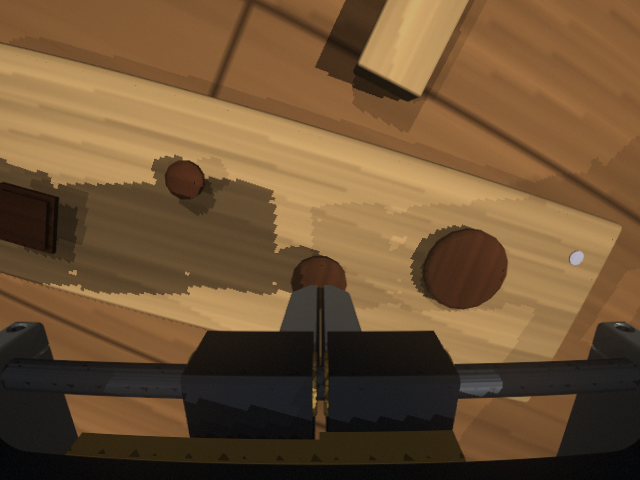

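The large plug now sits low at (465,268). The medium at (320,~280) is centred on the fingertip column (321), and the small is at (185,180). I'll refine the small plug's position and check the medium's far edge.

```bash
python3 - <<'E'
from h import *
m=robot.camera_model("wrist"); a=np.load("w2.npy"); m["eye"]=a[:3]; m["rotation"]=a[3:] if len(a)==6 else a[3:].reshape(3,3)
print("small",onz(m,185,180,.066).round(4),"large",onz(m,465.5,268,.060).round(4))
e=[onz(m,u,v,.066) for u,v in((319.5,257),(292,281),(346,281))]; print("med far,left,right",np.round(e,4))
R=cv2.Rodrigues(robot.read_state()["orientation"])[0]
print("centre from far edge", (e[0]-.0165*R[:,0]).round(4))
E
```

```text
small [0.5944 0.0975 0.066 ] large [ 0.6176 -0.0748  0.06  ]
med far,left,right [[ 0.5865  0.0106  0.066 ]
 [ 0.5655  0.0188  0.066 ]
 [ 0.5797 -0.0103  0.066 ]]
centre from far edge [0.5716 0.0034 0.066 ]
```

Call:
arm_command(increments="1 -1 0 7 0; 1 -1 0 13 0; 1 -1 0 17 0; 1 -1 0 19 0; 1 -1 0 20.5 0")

```text
t: 6.85
tool_pos: [0.5705, 0.0046, 0.0951]
orientation: [-3.061, -0.706, 0.001]
force: [0.1, -0.4, -0.4]
opening: 0.0007
gripper_force: 0.0
```

Call:
arm_command(increments="1 0 0 1 0; 1 0 0 2 0; 1 0 0 3 0; 1 0 0 4 0; 1 0 0 5 0")

```text
t: 7.35
tool_pos: [0.5709, 0.0047, 0.091]
orientation: [3.061, 0.707, 0.001]
force: [-1.2, 0.1, 4.3]
opening: 0.0008
gripper_force: 1.9
```

Call:
arm_command(increments="1 0 0 1 0; 1 0 0 2 0; 1 0 0 3 0; 1 0 0 4 0; 1 0 0 5 0")

```text
t: 7.85
tool_pos: [0.5709, 0.0047, 0.0857]
orientation: [3.061, 0.707, 0.001]
force: [-1.6, 0.7, 4.2]
opening: 0.0004
gripper_force: 1.9
```

Call:
arm_command(increments="1 0 0 1 0; 1 0 0 2 0; 1 0 0 2.5 0; 1 0 0 2.5 0")

```text
t: 8.25
tool_pos: [0.5709, 0.0047, 0.0834]
orientation: [3.061, 0.707, 0.001]
force: [-1.6, 0.7, 5.9]
opening: 0.0002
gripper_force: 2.8
```

Call:
arm_command(increments="1 0 0 0.5 0; 1 0 0 1 0; 1 0 0 1 0")

```text
t: 8.55
tool_pos: [0.571, 0.0047, 0.0826]
orientation: [3.061, 0.707, 0.001]
force: [-1.7, -0.6, 7.3]
opening: 0.0001
gripper_force: 3.9
```

Call:
arm_command(increments="1 0 0 0.5 0; 1 0 0 1 0; 1 0 0 1 0")

```text
t: 8.85
tool_pos: [0.571, 0.0047, 0.0819]
orientation: [3.061, 0.707, 0.001]
force: [-3.3, 1.1, 9.9]
opening: 0.0005
gripper_force: 5.0
```

Call:
arm_command(increments="1 0 0 -4 0; 1 0 0 -20 0; 1 0 0 -35 0; 1 20 -24 -35 0; 1 46 -55 -35 0")

```text
t: 9.35
tool_pos: [0.5891, 0.0735, 0.1184]
orientation: [3.061, 0.702, 0.004]
force: [-0.0, 0.0, 0.1]
opening: 0.0004
gripper_force: 0.0
```

Call:
arm_command(increments="1 12 -14 0 0; 1 16 -19 0 0; 1 16 -19 0 0; 1 16 -19 0 0")

```text
t: 9.75
tool_pos: [0.5938, 0.0973, 0.1161]
orientation: [3.061, 0.706, -0.001]
force: [-0.2, -0.5, -0.1]
opening: 0.0005
gripper_force: 0.0
```

```bash
python3 - <<'E'
from h import *
s=robot.read_state();print(s["tool_pos"])
m=robot.camera_model("wrist"); im=robot.read_camera("wrist");cv2.imwrite("pics/w3.png",im[150:400])
np.save("w3.npy",np.r_[m["eye"],np.ravel(m["rotation"])])
E
```

```text
[0.59381421 0.09732978 0.11610129]
```

View pics/w3.png

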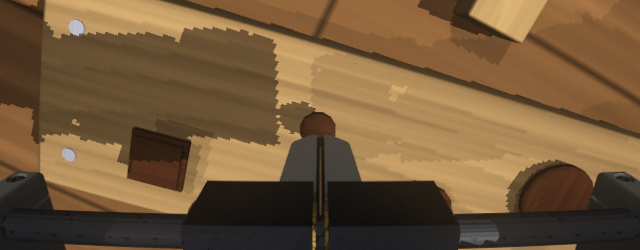

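The small plug is at (319,~277) with its far edge at row 262. The finger column is 321.

```bash
python3 - <<'E'
from h import *
m=robot.camera_model("wrist"); a=np.load("w3.npy"); m["eye"]=a[:3]; m["rotation"]=a[3:] if len(a)==6 else a[3:].reshape(3,3)
s=robot.read_state();R=cv2.Rodrigues(s["orientation"])[0]
for z in(.061,.066):
    c=onz(m,319,262,z)-.011*R[:,0]; print(c.round(4),(R.T@(c-s["tool_pos"])*1e3).round(1))
E
```

```text
[0.5935 0.0972 0.061 ] [-0.2 -0.2 55. ]
[0.5951 0.098  0.066 ] [ 1.6 -0.2 50. ]
```

Centred to within about 1.5 mm. Pressing.

Call:
arm_command(increments="1 1 -0.5 7 0; 1 1 -0.5 13 0; 1 1 -0.5 17 0; 1 1 -0.5 19 0; 1 1 -0.5 20.5 0")

```text
t: 10.3
tool_pos: [0.5945, 0.0991, 0.0951]
orientation: [-3.061, -0.706, 0.001]
force: [1.0, -0.2, 0.1]
opening: 0.0006
gripper_force: 0.0
```

Call:
arm_command(increments="1 0 0 1 0; 1 0 0 2 0; 1 0 0 3 0; 1 0 0 4 0; 1 0 0 5 0")

```text
t: 10.8
tool_pos: [0.5949, 0.0993, 0.091]
orientation: [3.061, 0.707, 0.001]
force: [-2.4, -0.4, 3.1]
opening: 0.0003
gripper_force: 1.9
```

Call:
arm_command(increments="1 0 0 1 0; 1 0 0 2 0; 1 0 0 3 0; 1 0 0 4 0; 1 0 0 5 0")

```text
t: 11.3
tool_pos: [0.5949, 0.0993, 0.0857]
orientation: [3.061, 0.707, 0.001]
force: [-1.2, 0.3, 3.6]
opening: 0.0006
gripper_force: 1.9
```

Call:
arm_command(increments="1 0 0 1 0; 1 0 0 2 0; 1 0 0 2.5 0; 1 0 0 2.5 0")

```text
t: 11.7
tool_pos: [0.5949, 0.0993, 0.0833]
orientation: [-3.061, -0.707, -0.0]
force: [-0.7, -0.4, 6.5]
opening: 0.0004
gripper_force: 2.8
```

Call:
arm_command(increments="1 0 0 0.5 0; 1 0 0 1 0; 1 0 0 1.5 0; 1 0 0 1.8 0; 1 0 0 1.8 0")

```text
t: 12.2
tool_pos: [0.595, 0.0993, 0.0821]
orientation: [3.061, 0.707, 0.001]
force: [-3.6, 0.3, 9.7]
opening: 0.0001
gripper_force: 4.7
```

Call:
arm_command(increments="1 0 0 -4 0; 1 0 0 -20 0; 1 0 0 -50 0; 1 0 0 -90 0; 1 -40 0 -120 0")

```text
t: 12.7
tool_pos: [0.5608, 0.0825, 0.2036]
orientation: [-3.061, -0.708, -0.004]
force: [0.1, -0.8, 1.5]
opening: 0.0002
gripper_force: 0.0
```

Call:
arm_command(increments="1 -40 20 0 0; 1 -80 40 0 0; 1 -120 60 0 0; 1 -140 70 0 0; 1 -140 70 0 0")

```text
t: 13.2
tool_pos: [0.4623, -0.0445, 0.202]
orientation: [3.061, 0.702, 0.0]
force: [-0.5, 1.1, -0.5]
opening: 0.0004
gripper_force: 0.0
```

```bash
python3 - <<'E'
from h import *
a=robot.read_camera("side")[190:340,180:380]; cv2.imwrite("pics/s2.png",cv2.resize(a,None,fx=4,fy=4,interpolation=2))
E
```

```text
(no output)
```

View pics/s2.png

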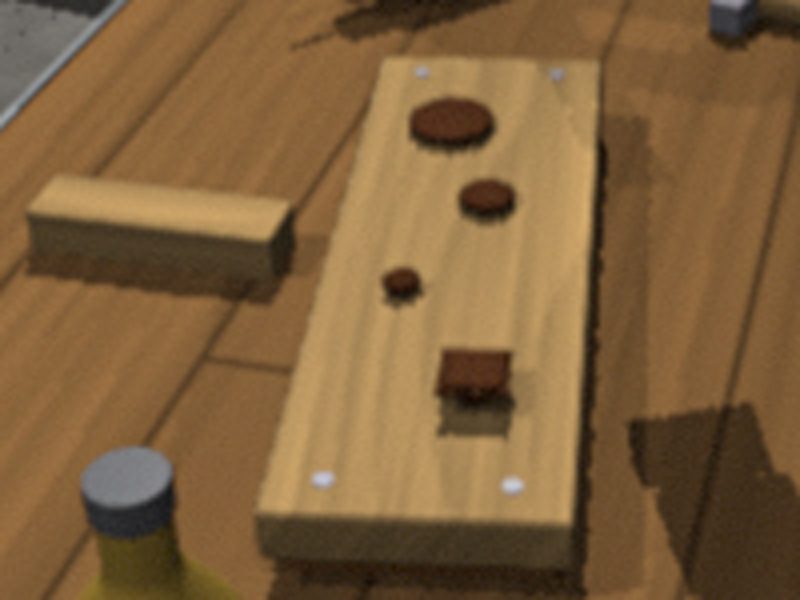

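The three round plugs, at about (451,122), (486,199) and (402,283) in the crop, sit down on the wood. The square at (475,375) still stands, with a visible gap and shadow under it. I'll hand the job in.

```bash
python3 -c "
from plant import robot
print(robot.close_job())"
```

```text
the job is handed in; nothing more can be done
None
```

I pressed the large, medium and small plugs home in that order, with the highest force readings at about 10 N each. The square plug, flask, hammer, offcut and drill were left alone, and the job was handed in after about 13 s of robot time.

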